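Mix a wash for the candy tray: work the pump, then open the child-safe bottle

ROBOT

A 6-joint arm with a two-finger parallel gripper is mounted at the origin on the work surface. World frame = base frame: x ahead of the robot, y to its left, z up, the work surface at z = 0. Lengths are in m, angles in rad, forces in N, time in s.
With the tool pointing down it reaches from about 0.35 to 0.85 m from the base axis. Payload 8.1 kg.
Tool frame: the origin (TCP) lies on the mounting face of the last link; the fingertips stand 186 mm ahead of it and the grasp point (between the pads) lies 167 mm ahead of it; z points along the fingers, y is the line along which they close (so a half turn about z gives the same grasp; the last joint's range is limited). The gripper opens to 93 mm and grips with 3 to 60 N. Pads are 15 mm wide; open, the fingers measure 128 mm over their backs; the gripper's body (75 mm by 188 mm) begins 65 mm behind the grasp point.
Start: joints at [-1.403, 0.13, 1.488, -0, 1.523, -0.085], TCP at [0.15, -0.581, 0.405] pointing down, gripper open.
Joint ranges: [-2.96, 2.96], [-0.89, 2.26], [0.02, 2.5], [-1.34, 4.48], [0, 2.73], [-2.66, 2.66]. Speed limits (rad/s): [2.39, 2.39, 2.79, 3.14, 3.14, 3.14].

INTERFACE

Orientations are given as a rotation vector (axis times angle).
In Python, from plant import read_state, read_camera, camera_params, close_job gives the robot as it stands. The module is installed in compiled form; this text tells all that it offers.
- The arm moves only by the tool servo_tool, never from a script. Its argument "increments" is a list of rows, each an object with "slide": the shift along the tool's x, y, z in mm, a list of three; "dr": the turn, a rotation vector about the tool's x, y, z in rad, a list of three; "jaw": the closure, from 0 (fully open) to 1 (shut). In form: [{"slide": [x, y, z], "dr": [ax, ay, az], "jaw": jaw}, ...]. A call has 1 to 20 rows; each row is the pose to reach, as a shift and turn from the pose commanded when the call began, along the tool's axes at that moment; what a row does not reach only later rows make up. A row lasts 1/10 s, in which the tool goes at most 50 mm and 8.59 degrees, less where a joint would pass 70% of its speed; a pose out of reach is approached as far as the arm can. A call with a gripper value outside its range is refused whole. The fingers move at their own pace and stop on an object; "force" is the grip in N (left out, the last holds). Time passes only in rows, so rows that repeat a pose let the fingers close. It gives the time, the measured TCP pose, the force, the opening and the grip force at its end, in the units of the state.
- read_state(): the state, without advancing time (a new reading comes with each control period).
- read_camera(name): name is "side" or "top" or "wrist"; returns (picture, depth): 420x560x3 uint8, red, green, blue; 420x560 float32, m along the optical axis (not along the pixel's ray), 0 where there is no reading.
- camera_params(name): a dict with "fx", "fy", "cx", "cy" (pixels), "rvec" (rotation vector, rad) and "tvec" (3), from world to camera coordinates, as OpenCV has them. Camera axes: x right, y down, z forward; pixel columns grow to the right and rows downward; lengths in m; the calibration is good to about 2 mm. The wrist camera is an equidistant fisheye: a pixel r from the principal point sees the ray r / f radians off the axis. A picture is of the moment at which its call begins: read the wrist's pose just before it. camera_params takes no time and is no camera call; for the wrist camera it gives the pose at the moment of the call.
- close_job(): hands the job in; it is judged then, once.
The state is a dict: "t": time; "q": joint angles; "dq": joint speeds; "joint_torque": joint torques, N m; "tool_pos": TCP position; "orientation": TCP orientation; "force": force on the tool from outside, world axes, zero at the start; "wrist_torque": the same for the moment, N m; "opening": finger opening in m; "gripper_force": force on a finger pad.
Only numpy, scipy, OpenCV 4.12 (cv2) and the standard library are available. Lean on these libraries where they do the work, as an engineer would, in place of code of your own. Each camera call takes 0.05 s, during which the arm holds its last target. There are 200 camera calls.

TASK

We are mixing a wash for the sticky candy tray: press the head of the washing-liquid pump bottle all the way down over the little dish and let it spring back up. Then open the stain-remover bottle: push its child-safe cap down, turn it anticlockwise until it comes free, and lift it straight up. Finish while still holding the cap in the gripper, upright, directly above its open bottle with a gap of about 7 cm below it (do not put it down or let go), and leave everything else standing where it is.

Things in the scene. Friction and masses are not known exactly. Their poses are not given: they have to be found in the camera images.
- pump_bottle: Washing-liquid bottle: white, square (70 mm), with a pump head and a long nozzle; stands fixed in a square steel holder (90 mm, wall to 39 mm) on suction feet and cannot move. Origin: centre of the underside, on the table; z up. The nozzle points along its -x and ends 85 mm from the axis, above the dish. Shoulder top at 150 mm, top of the pump head at 204 mm.
- pump_top (a point): Centre of the flat round top (35 mm across) of the pump head, on the bottle's axis, 204 mm above the table when up; it goes down with the head.
- pump_head (a joint): How far the pump head is pressed down, m: 0 up, 0.015 fully down (a firm stop). Spring: 2 N at the start of the stroke, 9 N at the bottom; it rises by itself when released.
- safe_bottle: Stain-remover bottle: white, square (74 mm), with a wide round push-and-turn cap and no nozzle; stands fixed in a square steel holder (94 mm, wall to 39 mm) on suction feet and can neither move nor turn. Origin: centre of the underside, on the table; z up. Sloping shoulder from 105 to 125 mm height, then the round neck (34 mm across, with three lugs) up to the rim at 165 mm.
- cap: The ribbed white push-and-turn cap on the stain-remover bottle: a loose part, 52 mm across, 30 mm high, about 45 g. Origin: centre of its lower edge; z up. Locked, its lower edge is 146 mm above the table (21 mm above the shoulder), and its x axis lies along the bottle's x within 3 degrees. Locked, it neither turns nor lifts. Once free it lifts straight off, clear of the rim after 20 mm.
- cap_top (a point): Centre of the cap's flat top, 176 mm above the table when locked. Pushing: 7 mm in all against a spring (4 N at the start, 11 N at the bottom), then a firm stop; it unlocks when down 5 mm or more. Kept down, it comes free after turning 40 degrees anticlockwise seen from above; a stop comes at 82 degrees, so 60 is a good turn.
- dish: White ceramic dish, 84 mm across, 32 mm high, under the pump's nozzle; leave it. Origin: centre of its underside.
- tong: Stainless steel serving tongs with a clip ring, lying flat, 180 mm long, 15 mm high; leave them. Origin: at the middle, underside; x along the length towards the tips.
- teapot: Small white ceramic teapot, 112 mm body, 105 mm high; leave it. Origin: centre of its underside; spout to its -y, handle to +y.
- jar: Glass jar of sweets with a flip-top lid, 94 mm across, 128 mm high; leave it. Origin: centre of its underside.
- brush: Wooden scrubbing brush lying bristles down, 200 mm long, 38 mm high; leave it. Origin: middle, at table level; x along the length towards the bristles.
- tea_cup: Blue tea cup without handle, 72 mm across, 55 mm high; leave it. Origin: centre of its underside.
- tray_top (a joint): Angle (rad) of the turntable of the octagonal candy tray (black with six closed red boxes, 270 mm across, 80 mm high) at the back, 0.76 to 0.79 m ahead of the robot; 0 at the start, turns freely; do not turn it.
Mind the look-alikes: they are no part of the job. Several things have the shape of the cap; the one meant has the colours described above.

How it is judged:
On the way, in this order (a step that is already met when the one before it is completed fails the run):
1. the pump head is pressed down (12 of its 15 mm) (value of joint pump_head above 0.012 m), for 0.05 s.
2. the pump head has sprung back up, the cap still locked on its bottle (value of joint pump_head below 0.003 m and z of cap in the frame of safe_bottle below 0.15 m), for 0.1 s.
3. the cap is pushed down at least 4 mm on its bottle (z of cap in the frame of safe_bottle below 0.142 m), for 0.05 s.
4. the cap is turned free (30 degrees or more) while still on the neck (angle between the x axis of cap and the x axis of safe_bottle, either way round above 0.53 rad and z of cap in the frame of safe_bottle below 0.158 m), for 0.05 s.
At the end, for the whole second after the job is handed in: The gripper holds the cap (over 2 N) still, upright (0.2 rad), within 25 mm of the bottle axis, its lower edge 30 to 130 mm above the rim, touching no bottle; the pump head is up (3 mm); dish, tongs, teapot, jar, brush and cup within 30 mm, the candy tray within 0.2 rad of their places (z of cap in the frame of safe_bottle between 0.195 and 0.295 m and horizontal distance between cap and safe_bottle below 0.025 m and angle between cap's own z axis and vertical below 0.2 rad and contact force between cap and the fingers above 2 N and contact force between cap and safe_bottle below 0.1 N and linear speed of cap below 0.02 m/s and value of joint pump_head below 0.003 m and distance of each of dish, tong, teapot, jar, brush, tea_cup from where it was at the start of the episode below 0.03 m and value of joint tray_top between -0.2 and 0.2 rad); the arm keeps its last pose, push and grip.
It fails at once if something else on the lid is pushed, or the candy tray turned, out of its place (over 30 mm or 0.2 rad) (distance of any of dish, tong, teapot, jar, brush, tea_cup from where it was at the start of the episode above 0.03 m or value of joint tray_top above 0.2 rad or value of joint tray_top below -0.2 rad).
It also fails if it takes over 51 s, if anything falls off the work surface, if the arm or the gripper's body presses on something with over 40 N, if the wrist force passes 120 N, or if a joint passes its speed limit or range.

## Working session

There is one attempt and no reset: what is moved stays moved. The work goes in short steps, Python scripts to look and compute and a tool call to move; the robot and the scene stay as the last step left them, time stands still between calls to the robot, and variables do not carry over. Pictures are saved under pics/ and viewed, at most 10 in all, crops included, and the job is handed in when it is done.

Besides the shell and the picture viewer there is one more tool, called after ">>>" by a JSON object that holds its "api" and its "payload", one argument or row to a line. servo_tool: Moves the arm, as the interface text tells. Its arguments: {"type":"object","properties":{"increments":{"type":"array"},"force":{"type":"number"}},"required":["increments"]}

```bash
mkdir -p pics
cat > h.py <<'E'
import numpy as np, cv2
from plant import *
from scipy.spatial.transform import Rotation as R
def grab(n):
    p=camera_params(n); im,d=read_camera(n)
    np.savez(f'{n}.npz',im=im,d=d,**{k:np.array(v) for k,v in p.items()})
    return im,d,p
def world(n,pts,dd=None):
    z=np.load(f'{n}.npz'); Rm=R.from_rotvec(z['rvec']).as_matrix(); out=[]
    for u,v in pts:
        d=np.median([x for x in z['d'][v-1:v+2,u-1:u+2].ravel() if x>0] or [0])
        x=(u-z['cx'])/z['fx'];y=(v-z['cy'])/z['fy']
        out.append(Rm.T@(np.array([x*d,y*d,d])-z['tvec']))
    return np.array(out)
E
python3 - <<'E'
from h import *
for n in('top','side'):
    im,d,p=grab(n); cv2.imwrite(f'pics/{n}0.png',cv2.resize(im[:,:,::-1],(800,600)))
    print(n,p)
print(read_state())
E
```

```text
top {'fx': 505.197608418089, 'fy': 505.197608418089, 'cx': 265.95050685567094, 'cy': 202.85875881972103, 'rvec': array([ 2.15153132, -2.20047057,  0.04938003]), 'tvec': array([0.02081898, 0.60311982, 1.57195618])}
side {'fx': 438.53662255113795, 'fy': 438.53662255113795, 'cx': 282.49742017241584, 'cy': 210.50317175284255, 'rvec': array([ 0.57786273, -2.61015257,  1.28899624]), 'tvec': array([0.53169369, 0.27622488, 1.04591534])}
{'t': 0.1, 'q': array([-1.40343416e+00,  1.31093615e-01,  1.48914665e+00, -6.24619021e-07,
        1.52298841e+00, -8.54209532e-02]), 'dq': array([-0.00072997, -0.00197064, -0.0025206 , -0.00059402, -0.00044225,
       -0.00038212]), 'joint_torque': array([ 1.46994495e-03, -5.61339319e+01, -4.93096304e+01,  7.71501800e-02,
        2.91020464e-02, -7.19618993e-05]), 'tool_pos': array([ 0.15003625, -0.58073522,  0.40380036]), 'orientation': array([-3.11491125e+00, -3.95808439e-01,  1.06183349e-04]), 'force': array([ 0.21532487,  0.19049363, -0.76157895]), 'wrist_torque': array([-0.01067925,  0.00182287, -0.01487032]), 'gripper_force': 0.0, 'opening': 0.09320666399032529}
```

View pics/top0.png

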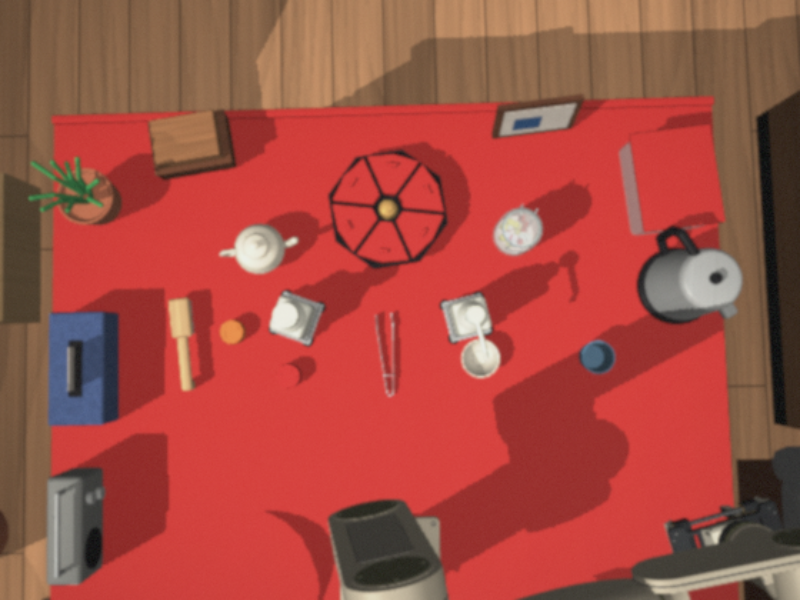

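View pics/side0.png

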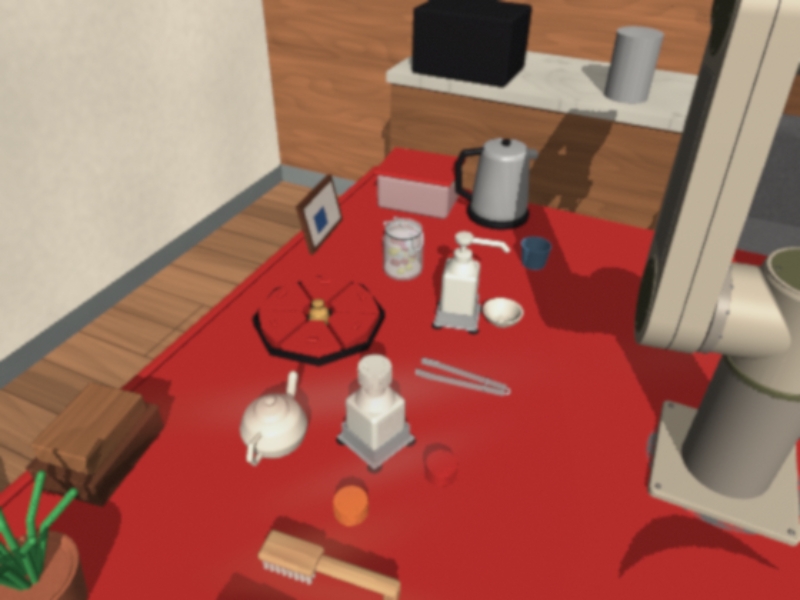

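Cap-shaped candidates in the top view (800x600): white on the square bottle at (288,314), orange at (231,331), red at (290,376). The white one sits on the square white bottle in its holder, so it fits the description. The pump head is near (470,315), with its nozzle running to the dish at (481,357). I'll confirm with one enlarged crop.

Run:
```python
from h import *
im=np.load('top.npz')['im'][:,:,::-1]
a=cv2.resize(im[190:260,170:240],(560//1,560),interpolation=cv2.INTER_CUBIC)[:, :395]
a=cv2.resize(im[195:255,180:230],(400,480),interpolation=cv2.INTER_CUBIC)
b=cv2.resize(im[195:255,305:355],(400,480),interpolation=cv2.INTER_CUBIC)
cv2.imwrite('pics/crop.png',np.hstack([a,b]))
```

```text
(no output)
```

View pics/crop.png

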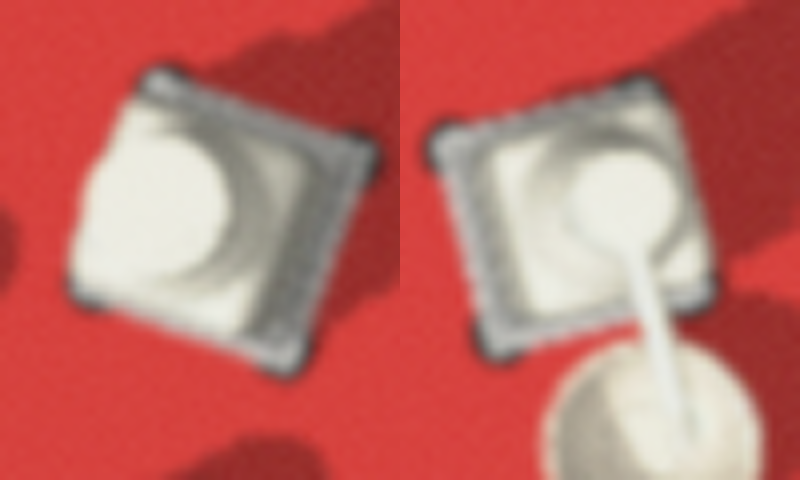

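The crop confirms it. The white cap top is centred at crop (157,207), about (199.6,220.9) in the original image, on the holder at left. The pump's round top is at crop (628,195), about (333.5,219.4), with its nozzle over the dish.

```bash
cat >> h.py <<'E'
def onplane(n,pts,h):
    z=np.load(f'{n}.npz'); Rm=R.from_rotvec(z['rvec']).as_matrix(); c=-Rm.T@z['tvec']
    out=[]
    for u,v in pts:
        r=Rm.T@np.array([(u-z['cx'])/z['fx'],(v-z['cy'])/z['fy'],1]); out.append(c+r*(h-c[2])/r[2])
    return np.array(out)
E
python3 - <<'E'
from h import *
np.set_printoptions(precision=4,suppress=True)
cap=onplane('top',[(199.6,220.9)],.176)[0]; pump=onplane('top',[(333.5,219.4)],.204)[0]
print(cap,pump,world('top',[(199,221),(333,219)]))
L=np.array([(160,80),(365,152),(288,365),(85,290)])/8+[180,195]
Q=np.array([(450-400,140),(650-400,85),(705-400,290),(495-400,350)])/8+[305,195]
for P in(L,Q):
    w=onplane('top',P,.02);print(w.mean(0),[np.degrees(np.arctan2(*(w[(i+1)%4]-w[i])[[1,0]]))%90 for i in range(4)])
noz=onplane('top',[(305+(690-400)/8,195+430/8)],.19)[0];print('noz',noz)
# side view cross check
print('side',world('side',[(int(375*.7),int(363*.7)),(int(464*.7),int(238*.7))]))
s=read_state();T=R.from_rotvec(s['orientation']);print('tool axes cols\n',T.as_matrix())
for nm,p,h in(('pump',pump,.204),('cap',cap,.176)):
    print(nm,'slide mm',T.inv().apply(np.r_[p[:2],h+.186+.04]-s['tool_pos'])*1e3)
E
```

```text
[0.5458 0.1938 0.176 ] [ 0.5406 -0.1831  0.204 ] [[ 0.5456  0.1957  0.1749]
 [ 0.5418 -0.1818  0.2031]]
[0.5451 0.1912 0.02  ] [np.float64(69.40778617858838), np.float64(69.12361940858727), np.float64(68.63135913834897), np.float64(69.51933488571129)]
[ 0.5388 -0.1825  0.02  ] [np.float64(14.089350606605777), np.float64(13.198480363131978), np.float64(14.669521370088404), np.float64(10.4844375284147)]
noz [ 0.4587 -0.2037  0.19  ]
side [[ 0.5508  0.1906  0.1746]
 [ 0.5409 -0.1757  0.2025]]
tool axes cols
 [[ 0.9682  0.2501 -0.0003]
 [ 0.2501 -0.9682  0.0016]
 [ 0.0001 -0.0016 -1.    ]]
pump slide mm [ 477.6273 -287.3832  -25.6648]
cap slide mm [ 576.9087 -650.9557    2.9417]
```

>>> {"api": "servo_tool", "payload": {
  "increments": [
    {"slide": [477,-287,-25],"dr": [0,0,0],"jaw": 1},
    {"slide": [477,-287,-25],"dr": [0,0,0],"jaw": 1},
    {"slide": [477,-287,-25],"dr": [0,0,0],"jaw": 1},
    {"slide": [477,-287,-25],"dr": [0,0,0],"jaw": 1},
    {"slide": [477,-287,-25],"dr": [0,0,0],"jaw": 1},
    {"slide": [477,-287,-25],"dr": [0,0,0],"jaw": 1},
    {"slide": [477,-287,-25],"dr": [0,0,0],"jaw": 1},
    {"slide": [477,-287,-25],"dr": [0,0,0],"jaw": 1},
    {"slide": [477,-287,-25],"dr": [0,0,0],"jaw": 1},
    {"slide": [477,-287,-25],"dr": [0,0,0],"jaw": 1},
    {"slide": [477,-287,-25],"dr": [0,0,0],"jaw": 1},
    {"slide": [477,-287,-25],"dr": [0,0,0],"jaw": 1},
    {"slide": [477,-287,-25],"dr": [0,0,0],"jaw": 1},
    {"slide": [477,-287,-25],"dr": [0,0,0],"jaw": 1},
    {"slide": [477,-287,-25],"dr": [0,0,0],"jaw": 1},
    {"slide": [477,-287,-25],"dr": [0,0,0],"jaw": 1},
    {"slide": [477,-287,-25],"dr": [0,0,0],"jaw": 1},
    {"slide": [477,-287,-25],"dr": [0,0,0],"jaw": 1},
    {"slide": [477,-287,-25],"dr": [0,0,0],"jaw": 1},
    {"slide": [477,-287,-25],"dr": [0,0,0],"jaw": 1}
  ],
  "force": 20
}}

```text
t: 2.1
tool_pos: [0.5401, -0.1839, 0.4298]
orientation: [3.117, 0.396, 0.0]
force: [0.1, -0.1, -0.1]
opening: 0.0006
gripper_force: 0.0
```

>>> {"api": "servo_tool", "payload": {
  "increments": [
    {"slide": [0,0,20],"dr": [0,0,0],"jaw": 1},
    {"slide": [0,0,35],"dr": [0,0,0],"jaw": 1},
    {"slide": [0,0,40],"dr": [0,0,0],"jaw": 1},
    {"slide": [0,0,44],"dr": [0,0,0],"jaw": 1},
    {"slide": [0,0,48],"dr": [0,0,0],"jaw": 1},
    {"slide": [0,0,51],"dr": [0,0,0],"jaw": 1},
    {"slide": [0,0,54],"dr": [0,0,0],"jaw": 1},
    {"slide": [0,0,54],"dr": [0,0,0],"jaw": 1},
    {"slide": [0,0,54],"dr": [0,0,0],"jaw": 1}
  ]
}}

```text
t: 3.0
tool_pos: [0.5401, -0.1837, 0.3771]
orientation: [3.116, 0.396, 0.001]
force: [-4.9, 1.8, 7.6]
opening: 0.0005
gripper_force: 4.0
```

>>> {"api": "servo_tool", "payload": {
  "increments": [
    {"slide": [0,0,2],"dr": [0,0,0],"jaw": 1},
    {"slide": [0,0,3.5],"dr": [0,0,0],"jaw": 1},
    {"slide": [0,0,4.5],"dr": [0,0,0],"jaw": 1},
    {"slide": [0,0,4.5],"dr": [0,0,0],"jaw": 1},
    {"slide": [0,0,4.5],"dr": [0,0,0],"jaw": 1}
  ]
}}

```text
t: 3.5
tool_pos: [0.5402, -0.1837, 0.3752]
orientation: [3.115, 0.396, 0.003]
force: [-11.6, 4.3, 21.7]
opening: 0.0003
gripper_force: 11.0
```

>>> {"api": "servo_tool", "payload": {
  "increments": [
    {"slide": [0,0,-20],"dr": [0,0,0],"jaw": 1},
    {"slide": [0,0,-60],"dr": [0,0,0],"jaw": 1},
    {"slide": [0,0,-80],"dr": [0,0,0],"jaw": 1},
    {"slide": [0,0,-80],"dr": [0,0,0],"jaw": 0},
    {"slide": [0,0,-80],"dr": [0,0,0],"jaw": 0}
  ]
}}

```text
t: 4.0
tool_pos: [0.5403, -0.1838, 0.4513]
orientation: [3.116, 0.396, 0.001]
force: [-0.0, 0.7, -0.1]
opening: 0.0118
gripper_force: 0.0
```

Run:
```python
from h import *
np.set_printoptions(precision=4,suppress=True)
s=read_state();T=R.from_rotvec(s['orientation']);print(s['q'],s['tool_pos'],s['force'],s['t'])
grab('side');print(world('side',[(int(464*.7),int(238*.7))]))
print('slide',T.inv().apply(np.array([.546,.193,.42])-s['tool_pos'])*1e3)
print('level dr',(T.inv()*R.from_euler('z',T.as_euler('zyx')[0])*R.from_euler('x',np.pi)).as_rotvec())
```

```text
[-0.4177  0.0356  1.5041  0.      1.6009  0.9003] [ 0.5403 -0.1838  0.4513] [-0.0059  0.7019 -0.0758] 4.0
[[ 0.5405 -0.1743  0.2034]]
slide [  99.7526 -363.4068   31.1187]
level dr [ 0.0004 -0.001   0.5055]
```

>>> {"api": "servo_tool", "payload": {
  "increments": [
    {"slide": [100,-363,0],"dr": [0,0,0],"jaw": 0},
    {"slide": [100,-363,0],"dr": [0,0,0],"jaw": 0},
    {"slide": [100,-363,0],"dr": [0,0,0],"jaw": 0},
    {"slide": [100,-363,31],"dr": [0,0,0],"jaw": 0},
    {"slide": [100,-363,31],"dr": [0,0,0],"jaw": 0},
    {"slide": [100,-363,31],"dr": [0,0,0],"jaw": 0},
    {"slide": [100,-363,31],"dr": [0,0,0],"jaw": 0},
    {"slide": [100,-363,31],"dr": [0,0,0],"jaw": 0},
    {"slide": [100,-363,31],"dr": [0,0,0],"jaw": 0},
    {"slide": [100,-363,31],"dr": [0,0,0],"jaw": 0},
    {"slide": [100,-363,31],"dr": [0,0,0],"jaw": 0},
    {"slide": [100,-363,31],"dr": [0,0,0],"jaw": 0},
    {"slide": [100,-363,31],"dr": [0,0,0],"jaw": 0}
  ]
}}

```text
t: 5.35
tool_pos: [0.5464, 0.1916, 0.4204]
orientation: [3.117, 0.393, 0.001]
force: [-0.3, -0.1, -0.1]
opening: 0.0931
gripper_force: 0.0
```

Run:
```python
from h import *
np.set_printoptions(precision=4,suppress=True)
s=read_state();T=R.from_rotvec(s['orientation']);print(s['q'],s['tool_pos'],s['t'])
im,d,p=grab('wrist');cv2.imwrite('pics/w1.png',cv2.resize(im[:,:,::-1],(800,600)))
# where should the cap top centre appear for the estimate
c=R.from_rotvec(p['rvec']).apply([.546,.193,.176])+p['tvec']
th=np.arctan2(np.hypot(*c[:2]),c[2]);ph=np.arctan2(c[1],c[0])
print(p, (p['cx']+p['fx']*th*np.cos(ph))/.7,(p['cy']+p['fx']*th*np.sin(ph))/.7)
```

```text
[ 0.2487  0.0675  1.5268 -0.0001  1.547   1.5685] [0.5464 0.1916 0.4204] 5.35
{'fx': 325.19226210127806, 'fy': 325.19226210127806, 'cx': 279.83068522799465, 'cy': 205.54214386961715, 'rvec': array([-2.2965,  1.7816,  0.2529]), 'tvec': array([0.0488, 0.5165, 0.5679])} 395.44107504198195 316.64741860446605
```

View pics/w1.png

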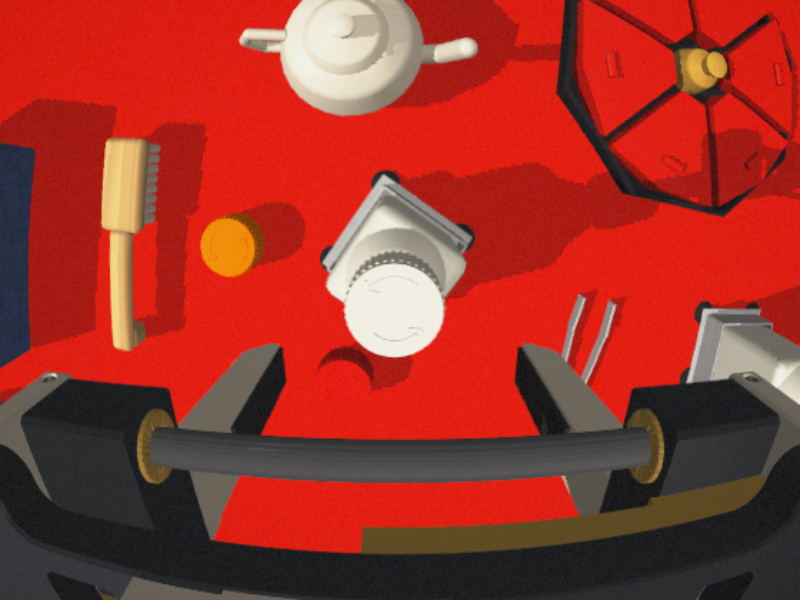

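The wrist view shows the white ribbed cap with its top disc centred at (395,309.5). My estimate projected to (395,317), so I'll refine it from this view.

Run:
```python
from h import *
np.set_printoptions(precision=4,suppress=True)
z=np.load('wrist.npz');Rm=R.from_rotvec(z['rvec']).as_matrix();c=-Rm.T@z['tvec']
s=read_state();T=R.from_rotvec(s['orientation'])
def w(u,v,h):
    x,y=u*.7-z['cx'],v*.7-z['cy'];r=np.hypot(x,y);th=r/z['fx']
    k=Rm.T@np.array([x/r*np.sin(th),y/r*np.sin(th),np.cos(th)]);return c+k*(h-c[2])/k[2]
im=z['im'].astype(int);m=((im.min(2)>215)).astype(np.uint8)
n,l,st,ce=cv2.connectedComponentsWithStats(m);i=l[217,276];print(st[i],ce[i]/.7)
for q in((395,309.5),tuple(ce[i]/.7)): 
    g=w(*q,.176);print(g,T.inv().apply(np.r_[g[:2],.328]-s['tool_pos'])*1e3)
print([w(345,309,.176),w(444,309,.176),w(395,262,.176),w(395,357,.176)])
print(s['tool_pos'],c)
```

```text
[ 229  175   81   74 3575] [389.8569 307.4857]
[0.5497 0.1942 0.176 ] [ 3.7423 -1.5472 92.5023]
[0.5501 0.197  0.176 ] [ 4.8211 -4.1614 92.5026]
[array([0.5435, 0.219 , 0.176 ]), array([0.5561, 0.17  , 0.176 ]), array([0.5737, 0.2002, 0.176 ]), array([0.524 , 0.1877, 0.176 ])]
[0.5464 0.1917 0.4205] [0.6218 0.2104 0.4009]
```

>>> {"api": "servo_tool", "payload": {
  "increments": [
    {"slide": [2,-1,30],"dr": [0,0,0],"jaw": 0},
    {"slide": [2,-1,60],"dr": [0,0,0],"jaw": 0},
    {"slide": [2,-1,80],"dr": [0,0,0],"jaw": 0},
    {"slide": [2,-1,92],"dr": [0,0,0],"jaw": 0},
    {"slide": [2,-1,92],"dr": [0,0,0],"jaw": 0},
    {"slide": [2,-1,92],"dr": [0,0,0],"jaw": 1},
    {"slide": [2,-1,92],"dr": [0,0,0],"jaw": 1},
    {"slide": [2,-1,92],"dr": [0,0,0],"jaw": 1},
    {"slide": [2,-1,92],"dr": [0,0,0],"jaw": 1},
    {"slide": [2,-1,92],"dr": [0,0,0],"jaw": 1},
    {"slide": [2,-1,92],"dr": [0,0,0],"jaw": 1}
  ],
  "force": 35
}}

```text
t: 6.5
tool_pos: [0.5479, 0.1942, 0.3285]
orientation: [-3.116, -0.396, -0.001]
force: [-0.8, -0.4, 1.1]
opening: 0.0516
gripper_force: 35.0
```

>>> {"api": "servo_tool", "payload": {
  "increments": [
    {"slide": [0,0,2],"dr": [0,0,0],"jaw": 1},
    {"slide": [0,0,4],"dr": [0,0,0],"jaw": 1},
    {"slide": [0,0,6],"dr": [0,0,0],"jaw": 1},
    {"slide": [0,0,8],"dr": [0,0,0],"jaw": 1},
    {"slide": [0,0,9],"dr": [0,0,0],"jaw": 1},
    {"slide": [0,0,9],"dr": [0,0,0],"jaw": 1},
    {"slide": [0,0,9],"dr": [0,0,0],"jaw": 1}
  ],
  "force": 50
}}

```text
t: 7.2
tool_pos: [0.548, 0.1943, 0.3215]
orientation: [-3.116, -0.396, -0.002]
force: [-7.5, -2.7, 16.0]
opening: 0.0519
gripper_force: 50.0
```

>>> {"api": "servo_tool", "payload": {
  "increments": [
    {"slide": [0,0,0],"dr": [0,0,-0.1],"jaw": 1},
    {"slide": [0,0,0],"dr": [0,0,-0.2],"jaw": 1},
    {"slide": [0,0,0],"dr": [0,0,-0.3],"jaw": 1},
    {"slide": [0,0,0],"dr": [0,0,-0.4],"jaw": 1},
    {"slide": [0,0,0],"dr": [0,0,-0.5],"jaw": 1},
    {"slide": [0,0,0],"dr": [0,0,-0.6],"jaw": 1},
    {"slide": [0,0,0],"dr": [0,0,-0.7],"jaw": 1},
    {"slide": [0,0,0],"dr": [0,0,-0.8],"jaw": 1},
    {"slide": [0,0,0],"dr": [0,0,-0.9],"jaw": 1},
    {"slide": [0,0,0],"dr": [0,0,-1.0],"jaw": 1},
    {"slide": [0,0,0],"dr": [0,0,-1.05],"jaw": 1},
    {"slide": [0,0,0],"dr": [0,0,-1.05],"jaw": 1},
    {"slide": [0,0,0],"dr": [0,0,-1.05],"jaw": 1}
  ]
}}

```text
t: 8.5
tool_pos: [0.5489, 0.1945, 0.3216]
orientation: [2.497, 1.904, 0.007]
force: [-0.6, -0.1, 10.0]
opening: 0.052
gripper_force: 50.0
```

Run:
```python
from h import *
s=read_state();print(s['force'],s['wrist_torque'],s['q'],s['orientation'])
im,d,p=grab('wrist');cv2.imwrite('pics/w2.png',cv2.resize(im[:,:,::-1],(800,600)))
```

```text
[-0.63692587 -0.08615728  9.96417552] [-0.00741002 -0.01569917  0.05475002] [2.52458194e-01 1.33716480e-01 1.63830008e+00 2.29325579e-05
 1.36486842e+00 5.20274776e-01] [2.49669616 1.90386636 0.00682362]
```

View pics/w2.png

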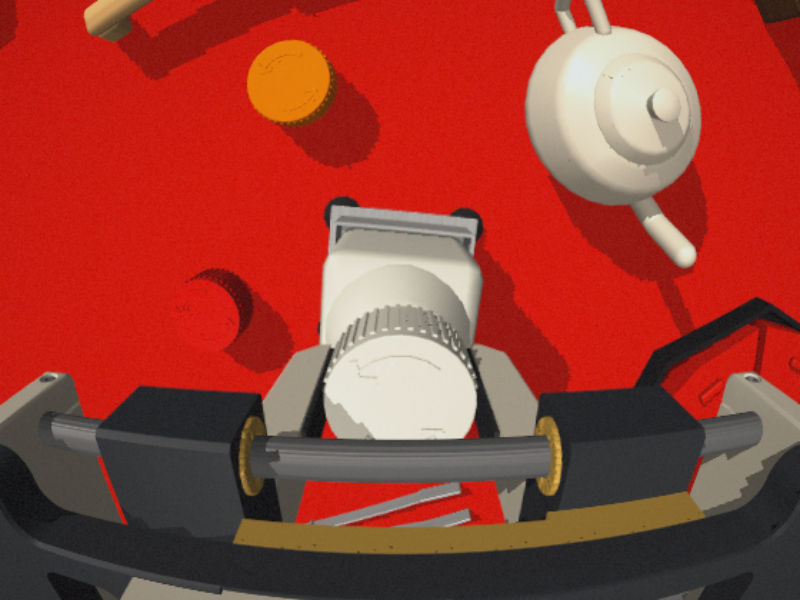

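The camera turned with the tool, and the cap's arrow marks kept their place relative to the fingers at (360,370). So the cap turned with the gripper. Now I'll lift carefully.

>>> {"api": "servo_tool", "payload": {
  "increments": [
    {"slide": [0,0,-3],"dr": [0,0,0],"jaw": 1},
    {"slide": [0,0,-6],"dr": [0,0,0],"jaw": 1},
    {"slide": [0,0,-9],"dr": [0,0,0],"jaw": 1},
    {"slide": [0,0,-12],"dr": [0,0,0],"jaw": 1},
    {"slide": [0,0,-14],"dr": [0,0,0],"jaw": 1},
    {"slide": [0,0,-14],"dr": [0,0,0],"jaw": 1}
  ]
}}

```text
t: 9.15
tool_pos: [0.5477, 0.1942, 0.333]
orientation: [-2.498, -1.905, 0.001]
force: [-0.2, 0.4, -0.5]
opening: 0.0515
gripper_force: 50.0
```

>>> {"api": "servo_tool", "payload": {
  "increments": [
    {"slide": [0,0,-8],"dr": [0,0,0],"jaw": 1},
    {"slide": [0,0,-18],"dr": [0,0,0],"jaw": 1},
    {"slide": [0,0,-30],"dr": [0,0,0],"jaw": 1},
    {"slide": [0,0,-45],"dr": [0,0,0],"jaw": 1},
    {"slide": [0,0,-60],"dr": [0,0,0],"jaw": 1},
    {"slide": [0,0,-74],"dr": [0,0,0],"jaw": 1},
    {"slide": [0,0,-84],"dr": [0,0,0],"jaw": 1},
    {"slide": [0,0,-84],"dr": [0,0,0],"jaw": 1},
    {"slide": [0,0,-84],"dr": [0,0,0],"jaw": 1},
    {"slide": [0,0,-84],"dr": [0,0,0],"jaw": 1},
    {"slide": [0,0,-84],"dr": [0,0,0],"jaw": 1}
  ]
}}

```text
t: 10.25
tool_pos: [0.5477, 0.1941, 0.4162]
orientation: [-2.498, -1.904, 0.002]
force: [0.6, 0.0, -0.0]
opening: 0.0517
gripper_force: 50.0
```

Run:
```python
from h import *
print(read_state()['dq'])
im,d,p=grab('side');cv2.imwrite('pics/s2.png',cv2.resize(im[:,:,::-1],(800,600)))
```

```text
[ 1.01649471e-03  9.39497482e-05 -3.57057261e-03 -1.21001805e-04
  1.13057297e-03 -1.39526894e-03]
```

View pics/s2.png

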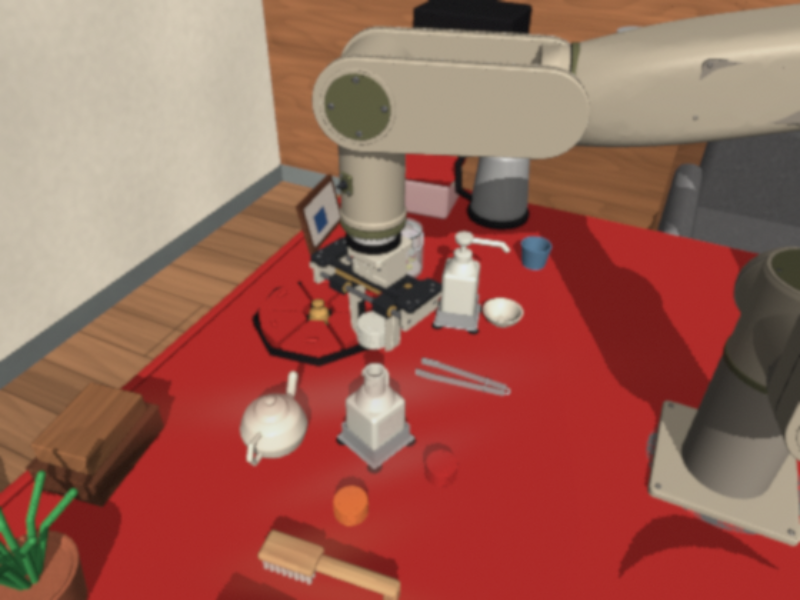

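The cap is held upright at (377,330), straight above the open neck at (375,375). The pump head is up at (464,238), and everything else is where it was.

```bash
python3 -c "from plant import *; print(close_job())"
```

```text
the job is handed in; nothing more can be done
None
```

The pump head was pressed to its stop and sprang back, and the stain-remover cap was unlocked and lifted off; I handed the job in with the cap held upright about 7 cm above its open bottle. The verdict wasn't returned.

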